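# Sort the standoffs, then hold the kit case open

## Robot

A 7-joint arm with a two-finger parallel gripper is mounted at the origin on the work surface. World frame = base frame: x ahead of the robot, y to its left, z up, the work surface at z = 0. Lengths are in m, angles in rad, forces in N, time in s.
With the tool pointing down it reaches from about 0.4 to 0.875 m from the base axis. Payload 19.3 kg.
Tool frame: the origin (TCP) lies at the very end of the fingers, on their centre line; the grasp point (between the pads) lies 19 mm behind it (bot.pinch_z is the distance from the TCP to the grasp point, in m); y points along the fingers, x is the direction in which the jaws open and shut, and the axes are right-handed (so a half turn about y gives the same grasp; the last joint's range is limited). The gripper opens to 85 mm and grips with 20 to 120 N. Pads are 22 mm wide; open, the fingers measure 114 mm over their backs; the gripper's body (76 mm by 85 mm) begins 54 mm behind the grasp point. The pads swing forward as they close: fully open they stand 13 mm farther back than shut.
Start: joints at [-1.216, 0.521, -0.036, 1.599, 0.021, 1.021, -0.113], TCP at [0.258, 0.569, 0.231] pointing down, gripper open.
Joint ranges: [-2.91, 2.91], [-0.3, 2.13], [-1.5, 1.42], [0.17, 2.43], [-1.26, 4.41], [0.16, 1.93], [-2.52, 2.52]. Speed limits (rad/s): [1.89, 1.89, 2.39, 2.39, 3.01, 3.01, 3.01].

## Interface

Orientations are given as [roll, pitch, yaw] about the fixed x, y, z axes, in that order (R = Rz(yaw) Ry(pitch) Rx(roll)).
In Python, from workcell import bot gives the robot as it stands. The module is installed in compiled form; this text tells all that it offers.
- The arm moves only by the tool arm_command, never from a script. Its argument "moves" is a list of rows, each an object of numbers: "rx", "ry", "rz": the turn, a rotation vector about the tool's x, y, z in rad; "x", "y", "z": the shift along the tool's x, y, z in cm; "gripper": the opening, from -1 (shut) to 1 (fully open). In form: [{"rx": .., "ry": .., "rz": .., "x": .., "y": .., "z": .., "gripper": ..}, ...]. A call has 1 to 5 rows; each row is the pose to reach, as a shift and turn from the pose commanded when the call began, along the tool's axes at that moment; what a row does not reach only later rows make up. A row lasts 1/12 s, in which the tool goes at most 41.7 mm and 7.16 degrees, less where a joint would pass 70% of its speed; a pose out of reach is approached as far as the arm can. A call with a gripper value outside its range is refused whole. The fingers move at their own pace and stop on an object; "squeeze" is the grip in N (left out, the last holds). Time passes only in rows, so rows that repeat a pose let the fingers close. It gives the time, the measured TCP pose, the force and the opening at its end, in the units of the state.
- bot.observe(): the state, without advancing time (a new reading comes with each control period).
- bot.grab_frame(name): name is "scene" or "side" or "wrist"; returns (picture, depth): 420x560x3 uint8, red, green, blue; 420x560 float32, m along the optical axis (not along the pixel's ray), 0 where there is no reading.
- bot.camera_model(name): a dict with "vfov" (degrees; the focal length in pixels is half the picture's height over the tangent of half this angle, whatever the lens; pixels are square), "cx", "cy" (the principal point, pixels), "extrinsics" (4x4, takes a point from camera to world coordinates); the wrist camera has in their place "mount" (4x4, takes a point from camera to tool coordinates, whose origin is the TCP and whose axes are the tool frame's). Camera axes: x right, y down, z forward; pixel columns grow to the right and rows downward; lengths in m; the calibration is good to about 2 mm. A picture is of the moment at which its call begins: read the wrist's pose just before it. camera_model takes no time and is no camera call.
- bot.job_done(): hands the job in, once; it reports no verdict.
Trained networks look in the newest picture that a camera, given by its name, has taken for a name from the list of things; names that differ only in an ending like _2 or _b are one class to them, and where a whole thing is asked for, a point or a joint stands for the part that bears it (a point fixed in the world has none). Each returns a list of dicts, best first, with "p" (0 to 1); they miss things now and then, are a little off and sometimes report something else, mostly with a low value. They report only what shows in the picture. A call takes as long as a camera call.
- bot.spot_in(name, camera): "box" ([left, top, right, bottom] in pixels, round what is visible of it).
- bot.masks_of(name, camera): "mask" (420x560 bool, what is visible of it) and "box" ([left, top, right, bottom] in pixels, round what is visible of it).
The state is a dict: "clock": time; "qpos": joint angles; "qd": joint speeds; "joint_efforts": joint torques, N m; "position": TCP position; "tool_rot": TCP orientation; "force": force on the tool from outside, world axes, zero at the start; "moment": the same for the moment, N m; "grip_width": finger opening in m.
Only numpy, scipy, OpenCV 4.12 (cv2) and the standard library are available. Lean on these libraries where they do the work, as an engineer would, in place of code of your own. Each camera call takes 0.05 s, during which the arm holds its last target.

## Task

Lay the two loose brass standoffs flat in the trays, each in the row that already holds a standoff of its own length, and let go of them. Then lift the lid of the grey kit case (it has a magenta bar handle) and hold it open at 45 degrees, give or take five, so that I can put the trays away: it falls shut if let go, so finish while still holding it steady there. Do not disturb the other things on the bench.

Things in the scene. Friction and masses are not known exactly. Their poses are not given: they have to be found in the camera images.
- standoff35_center (a point): brass hexagonal standoff, 35 mm long and 12 mm across flats, dark bore at both ends, about 32 g, lying loose on the table between the trays and the case; the point is its centre, 6 mm above its underside; x axis along its length
- standoff50_center (a point): brass hexagonal standoff, 50 mm long and 12 mm across flats, dark bore at both ends, about 45 g, lying loose on the table between the trays and the case; the point is its centre, 6 mm above its underside; x axis along its length
- row35_floor (a point): white open tray, the row of 35 mm standoffs: outside 104 mm (its x) by 84 mm (its y), 15 mm high, walls and floor 3 mm, fixed on a black carrier board with the two others in any order; one fixed 35 mm brass standoff lies in it along y at x = +38 mm, 12 mm high, and shows the row's length; the rest of the tray is free for more laid parallel to it. The point is the centre of the tray's inner floor (7 mm above the table), x, y along the tray's sides, z up
- row50_floor (a point): white open tray, the row of 50 mm standoffs: outside 104 mm (its x) by 84 mm (its y), 15 mm high, walls and floor 3 mm, fixed on a black carrier board with the two others in any order; one fixed 50 mm brass standoff lies in it along y at x = +38 mm, 12 mm high, and shows the row's length; the rest of the tray is free for more laid parallel to it. The point is the centre of the tray's inner floor (7 mm above the table), x, y along the tray's sides, z up
- row65_floor (a point): white open tray, the row of 65 mm standoffs: outside 104 mm (its x) by 84 mm (its y), 15 mm high, walls and floor 3 mm, fixed on a black carrier board with the two others in any order; one fixed 65 mm brass standoff lies in it along y at x = +38 mm, 12 mm high, and shows the row's length; the rest of the tray is free for more laid parallel to it. The point is the centre of the tray's inner floor (7 mm above the table), x, y along the tray's sides, z up
- lid (a joint): angle of the kit case's lid, rad: 0 shut, growing as it opens, 0.785 is 45 degrees, stop at 1.35; the hinge is free, so the lid (about 0.35 kg, may vary by a quarter) falls shut from any angle when let go
- lid_handle (a point): centre of the lid's magenta round handle bar: 12 mm thick, 120 mm long and level, parallel to the hinge, 104 mm free between its two end arms, 45 mm out in front of the case, 71 mm above the table when shut, 225 mm from the hinge; clear above, below and 39 mm between bar and lid edge. With the lid shut its x axis points level from bar to hinge, y along the bar, z up; the axes turn with the lid
- lid_hinge (a point): middle of the lid's hinge axis at the case's far edge, 71 mm above the table, same axes as the handle point; y is the hinge axis
- case: grey kit case, fixed to the table, 180 mm (x) by 220 mm (y), 66 mm high under a grey lid 8 mm thick with a dark panel; origin at the centre of its underside, the magenta handle side is -x, the hinge side +x
- circuit_board: bystander: green circuit board 80 x 110 x 8 mm with chips up to 14 mm high, loose; origin at its underside centre
- solder_reel: bystander: small metal reel, 60 mm across, 45 mm high, standing, loose; origin at its underside centre
- pen_cup: bystander: dark metal pen cup, 76 mm across, 90 mm high, pens to 155 mm, loose; origin at its underside centre
- screwdriver: bystander: blue-handled screwdriver 160 mm long, lying, loose; x axis along it towards the tip; origin at its middle, on its underside
- tweezers: bystander: steel tweezers 120 mm long, lying, loose; x axis towards the tips; origin at its middle, on its underside
- flux_jar: bystander: amber jar 48 mm across, 50 mm high, loose; origin at its underside centre
- magnet_dish: bystander: steel dish 80 mm across, 25 mm high, loose; origin at its underside centre

How it is judged:
On the way, in this order (a step that is already met when the one before it is completed fails the run):
1. both standoffs lie released in the rows of their own length (x of standoff35_center in the frame of row35_floor between -0.049 and 0.049 m and y of standoff35_center in the frame of row35_floor between -0.04 and 0.04 m and z of standoff35_center in the frame of row35_floor between 0.002 and 0.0095 m and angle between standoff35_center's own x axis and vertical between 1.4 and 1.742 rad and linear speed of each of standoff35, standoff50 below 0.02 m/s and contact force between the fingers and standoff35 below 0.05 N and x of standoff50_center in the frame of row50_floor between -0.049 and 0.049 m and y of standoff50_center in the frame of row50_floor between -0.04 and 0.04 m and z of standoff50_center in the frame of row50_floor between 0.002 and 0.0095 m and angle between standoff50_center's own x axis and vertical between 1.4 and 1.742 rad and contact force between the fingers and standoff50 below 0.05 N), for 0.2 s.
2. the fingers hold the lid still at 45 degrees (value of joint lid between 0.68 and 0.89 rad and velocity of joint lid between -0.05 and 0.05 rad/s and contact force between the fingers and case above 0.3 N), for 0.3 s.
At the end, for the whole second after the job is handed in: Both standoffs lie flat (within 10 degrees), at rest and untouched on the floor of the tray of their own length; the lid stands still (under 0.05 rad/s) between 0.68 and 0.89 rad (45 degrees, 6 either way), carried by the fingers (over 0.3 N), through the last second (all of step 1 and all of step 2); the arm keeps its last pose, push and grip.
It fails at once if a bystander is pushed more than 30 mm or tipped over (distance of any of circuit_board, solder_reel, pen_cup, screwdriver, tweezers, flux_jar, magnet_dish from where it was at the start of the episode above 0.03 m or angle between any of solder_reel, pen_cup, flux_jar, magnet_dish's own z axis and vertical above 0.6 rad).
It also fails if it takes over 62 s, if anything falls off the work surface, if the arm or the gripper's body presses on something with over 40 N, if the wrist force passes 120 N, or if a joint passes its speed limit or range.

## Working session

There is one attempt and no reset: what is moved stays moved. The work goes in short steps, Python scripts to look and compute and a tool call to move; the robot and the scene stay as the last step left them, time stands still between calls to the robot, and variables do not carry over. Pictures are saved under pics/ and viewed, and the job is handed in when it is done.

Besides the shell and the picture viewer there is one more tool, called after ">>>" as name(argument=value, ...), one argument or row to a line, values as JSON. arm_command: Moves the arm, as the interface text tells. Its arguments: {"type":"object","properties":{"moves":{"type":"array"},"squeeze":{"type":"number"}},"required":["moves"]}

```bash
mkdir -p pics; cat > h.py <<'E'
import numpy as np, cv2
from workcell import bot
from scipy.spatial.transform import Rotation as R
def rot(s): return R.from_euler('xyz', s['tool_rot']).as_matrix() if len(np.ravel(s['tool_rot']))==3 else np.array(s['tool_rot'])
def T(s):
    M=np.eye(4); M[:3,:3]=rot(s); M[:3,3]=s['position']; return M
def cam(name,s=None):
    m=bot.camera_model(name)
    f=210/np.tan(np.radians(m['vfov'])/2)
    E=np.array(m['extrinsics']) if 'extrinsics' in m else T(s)@np.array(m['mount'])
    return f,m['cx'],m['cy'],E
def cloud(c,d):
    f,cx,cy,E=c
    v,u=np.mgrid[0:d.shape[0],0:d.shape[1]]
    P=np.stack([(u-cx)/f*d,(v-cy)/f*d,d],-1)
    W=P@E[:3,:3].T+E[:3,3]; W[d<=0]=np.nan
    return W
def save(n,img): cv2.imwrite('pics/'+n+'.png',cv2.cvtColor(img,cv2.COLOR_RGB2BGR))
E
python3 - <<'E'
from h import *
s=bot.observe(); print({k:np.round(v,3).tolist() for k,v in s.items()})
for n in ['scene','side','wrist']:
    s=bot.observe(); im,d=bot.grab_frame(n); save(n+'0',im); np.savez(n+'0',im=im,d=d,T=T(s)); print(n,bot.camera_model(n))
E
```

```text
{'clock': 0.0, 'qpos': [-1.216, 0.522, -0.036, 1.6, 0.021, 1.021, -0.113], 'qd': [-0.0, -0.0, 0.001, -0.0, 0.002, 0.001, -0.002], 'joint_efforts': [0.002, -92.713, 1.981, -36.991, 0.018, 0.009, -0.0], 'position': [0.257, 0.569, 0.231], 'tool_rot': [-1.571, 0.001, 1.146], 'force': [-0.184, 0.919, 0.725], 'moment': [0.022, 0.01, -0.01], 'grip_width': 0.086}
scene {'vfov': 50.1072390486701, 'cx': 280.74344594629645, 'cy': 210.4000856578309, 'extrinsics': array([[-0.86939757,  0.37542287, -0.32125617,  0.92169599],
       [ 0.49372145,  0.63415189, -0.59505505,  0.62933916],
       [-0.01967206, -0.67595048, -0.73668444,  0.86621089],
       [ 0.        ,  0.        ,  0.        ,  1.        ]])}
side {'vfov': 44.50048270124955, 'cx': 280.6538046040341, 'cy': 209.8199657451603, 'extrinsics': array([[ 0.74954954, -0.45672045,  0.47914707, -0.12670876],
       [-0.66166235, -0.4956668 ,  0.56259876, -0.86606558],
       [-0.01945306, -0.73872922, -0.67372155,  1.07810735],
       [ 0.        ,  0.        ,  0.        ,  1.        ]])}
wrist {'vfov': 62.68952787856058, 'cx': 276.3407521578864, 'cy': 203.66312488717554, 'mount': array([[ 9.99999047e-01,  1.22362355e-03,  6.38839811e-04,
         3.64654590e-04],
       [-2.45767531e-04, -2.97583630e-01,  9.54695723e-01,
        -1.43446477e-01],
       [ 1.35829644e-03, -9.54694970e-01, -2.97583046e-01,
         7.52225906e-02],
       [ 0.00000000e+00,  0.00000000e+00,  0.00000000e+00,
         1.00000000e+00]])}
```

View pics/scene0.png

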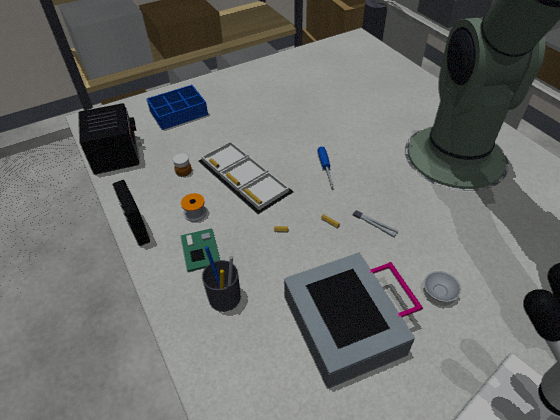

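View pics/side0.png

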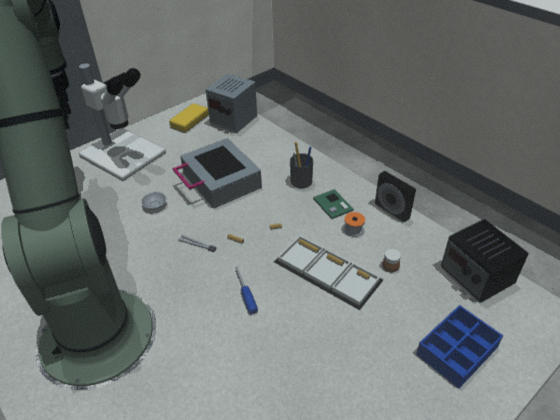

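View pics/wrist0.png

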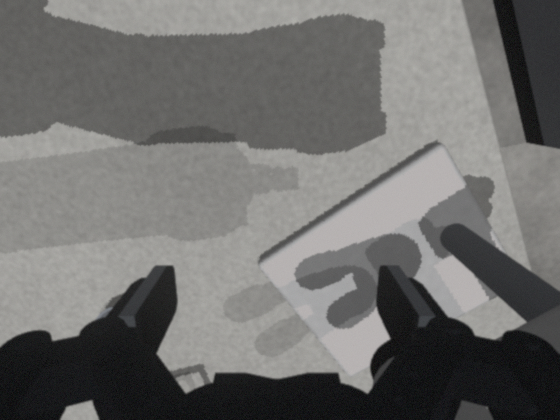

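```bash
cat > m.py <<'E'
from h import *
D={}
for n in ['scene','side']:
    z=np.load(n+'0.npz'); c=cam(n); D[n]=(z['im'],z['d'],cloud(c,z['d']))
    im,d,W=D[n]
    hsv=cv2.cvtColor(im,cv2.COLOR_RGB2HSV)
    # brass
    br=((hsv[...,0]>12)&(hsv[...,0]<28)&(hsv[...,1]>110)&(hsv[...,2]>80)).astype(np.uint8)
    k,l,st,ce=cv2.connectedComponentsWithStats(br)
    for i in range(1,k):
        if st[i,4]<25: continue
        p=W[l==i]; p=p[~np.isnan(p[:,0])]
        if len(p)<10: continue
        q=p[:,:2]; m=q.mean(0); (ww,V)=np.linalg.eigh(np.cov(q.T)); t=(q-m)@V[:,1]; u=(q-m)@V[:,0]
        print(n,ce[i].round(),st[i,4],'mean',p.mean(0).round(4),'zmax',np.percentile(p[:,2],95).round(4),'ang',np.degrees(np.arctan2(V[1,1],V[0,1])).round(1),'len',np.ptp(t).round(4),'wid',np.ptp(u).round(4), 'mid',(m+V[:,1]*(t.max()+t.min())/2).round(4))
    mg=((hsv[...,0]>150)&(hsv[...,0]<175)&(hsv[...,1]>120))
    p=W[mg]; p=p[~np.isnan(p[:,0])]; print('mag',len(p),p.mean(0).round(3),p.min(0).round(3),p.max(0).round(3))
    for o in ['lid_handle','case','row35_floor','standoff35_center','standoff50_center']:
        try:
            r=bot.masks_of(o,n)
            for x in r[:3]:
                p=W[x['mask']]; print(o,round(x['p'],2),np.round(x['box']),np.nanmean(p,0).round(3))
        except Exception as e: print(o,e)
E
python3 m.py
```

```text
scene [343.   5.] 90 mean [-0.5287 -1.3055 -0.151 ] zmax -0.145 ang 89.5 len 0.1448 wid 0.0582 mid [-0.5288 -1.3141]
scene [309.  34.] 43 mean [-0.5309 -1.6296 -0.4484] zmax -0.4414 ang 82.7 len 0.1781 wid 0.0261 mid [-0.5314 -1.6338]
scene [213. 162.] 32 mean [ 0.6255 -0.3164  0.0188] zmax 0.0222 ang 99.0 len 0.0324 wid 0.0114 mid [ 0.6255 -0.3168]
scene [232. 178.] 50 mean [ 0.6088 -0.2292  0.0187] zmax 0.0224 ang 101.1 len 0.0477 wid 0.0094 mid [ 0.6089 -0.2299]
scene [252. 196.] 78 mean [ 0.5912 -0.1407  0.0186] zmax 0.021 ang 101.5 len 0.0671 wid 0.0096 mid [ 0.5913 -0.1412]
scene [192. 201.] 297 mean [ 0.7418 -0.1753  0.0451] zmax 0.048 ang 65.3 len 0.0884 wid 0.0569 mid [ 0.7356 -0.1887]
scene [330. 220.] 84 mean [0.459  0.031  0.0109] zmax 0.0144 ang 109.9 len 0.0501 wid 0.0129 mid [0.4591 0.0308]
scene [281. 228.] 62 mean [ 0.5788 -0.0093  0.0112] zmax 0.0144 ang 145.7 len 0.0329 wid 0.0143 mid [ 0.5789 -0.0094]
mag 784 [0.538 0.162 0.115] [-0.042 -1.283 -0.162] [0.934 0.623 0.521]
lid_handle 0.64 [283. 252. 423. 370.] [0.592 0.291 0.076]
case 0.81 [283. 252. 418. 389.] [0.6
[... 527 characters left out ...]
6 mid [ 0.5872 -0.1449]
side [334. 258.] 31 mean [ 0.6042 -0.2315  0.0189] zmax 0.0225 ang 102.2 len 0.0441 wid 0.0107 mid [ 0.6047 -0.234 ]
mag 139 [0.467 0.294 0.08 ] [0.269 0.23  0.066] [0.511 0.535 0.567]
lid_handle 0.66 [175. 138. 262. 191.] [0.578 0.275 0.074]
case 0.79 [169. 141. 261. 207.] [0.571 0.252 0.062]
case 0.7 [226. 234. 244. 243.] [0.456 0.026 0.009]
row35_floor 0.81 [334. 265. 380. 306.] [ 0.588 -0.327  0.01 ]
standoff35_center 0.63 [382. 246. 401. 271.] [ 0.703 -0.348  0.035]
standoff35_center 0.59 [270. 223. 286. 228.] [ 0.583 -0.014  0.007]
standoff35_center 0.31 [301. 250. 351. 288.] [ 0.57  -0.238  0.011]
standoff50_center 0.54 [227. 234. 242. 242.] [0.454 0.029 0.009]
```

```bash
cat > m2.py <<'E'
from h import *
for n in ['scene','side']:
    z=np.load(n+'0.npz'); c=cam(n); im,d=z['im'],z['d']; W=cloud(c,d)
    hsv=cv2.cvtColor(im,cv2.COLOR_RGB2HSV)
    roi=(abs(W[...,0]-.55)<.3)&(abs(W[...,1]-.3)<.22)
    top=roi&(abs(W[...,2]-.074)<.006)&~((hsv[...,0]>145)&(hsv[...,0]<178)&(hsv[...,1]>90))
    k,l,st,ce=cv2.connectedComponentsWithStats(top.astype(np.uint8)); i=1+np.argmax(st[1:,4]); p=W[l==i]
    print(n,'lid',len(p),np.nanmean(p,0).round(4),cv2.minAreaRect(p[:,:2].astype(np.float32)*1000))
    mg=roi&((hsv[...,0]>145)&(hsv[...,0]<178)&(hsv[...,1]>90)); p=W[mg]; p=p[p[:,2]>.04]
    print('mag',len(p),cv2.minAreaRect(p[:,:2].astype(np.float32)*1000),np.percentile(p[:,2],[5,50,95]).round(3))
    # carrier/trays white top rim
    roi=(abs(W[...,0]-.585)<.12)&(abs(W[...,1]+.24)<.2)&(W[...,2]>.003)&(W[...,2]<.03)
    k,l,st,ce=cv2.connectedComponentsWithStats(roi.astype(np.uint8)); i=1+np.argmax(st[1:,4]); p=W[l==i]
    print('board',cv2.minAreaRect(p[:,:2].astype(np.float32)*1000))
    for o in ['tweezers','screwdriver','magnet_dish','solder_reel','flux_jar','pen_cup','circuit_board']:
        r=bot.masks_of(o,n)
        for x in r[:1]:
            p=W[x['mask']];p=p[~np.isnan(p[:,0])]; print(o,round(x['p'],2),np.round(x['box']),np.percentile(p,3,axis=0).round(3),np.percentile(p,97,axis=0).round(3))
E
python3 m2.py
```

```text
scene lid 8791 [0.5986 0.2912 0.0758] ((590.3146362304688, 281.50860595703125), (221.71237182617188, 187.7363739013672), 82.07694244384766)
mag 675 ((570.7196655273438, 264.60748291015625), (216.3944091796875, 567.2313232421875), 40.52450942993164) [0.072 0.076 0.333]
board ((569.083984375, -240.97781372070312), (139.4439697265625, 304.25439453125), 10.63983154296875)
tweezers 0.68 [353. 208. 397. 233.] [ 0.337  0.038 -0.   ] [0.391 0.142 0.01 ]
screwdriver 0.69 [316. 147. 333. 185.] [ 0.328 -0.209  0.009] [ 0.38  -0.087  0.028]
magnet_dish 0.81 [425. 270. 460. 302.] [0.328 0.289 0.004] [0.395 0.355 0.026]
solder_reel 0.69 [182. 195. 208. 221.] [ 0.716 -0.2    0.003] [ 0.769 -0.148  0.048]
flux_jar 0.81 [170. 157. 193. 174.] [ 0.692 -0.36   0.004] [ 0.731 -0.32   0.053]
pen_cup 0.87 [202. 249. 238. 315.] [0.75  0.06  0.006] [0.817 0.132 0.131]
circuit_board 0.88 [184. 231. 219. 272.] [ 0.738 -0.105  0.006] [ 0.819 -0.004  0.016]
side lid 2254 [0.5876 0.2717 0.0753] ((592.7210083007812, 279.99578857421875), (229.28517150878906, 183.29373168945312), 82.31654357910156)
mag 171 ((445.27423095703125, 399.19635009765625), (145.62997436523438, 344.86297607421875), 27.249895095825195) [0.068 0.075 0.08 ]
board ((570.9560546875, -235.7446746826172), (145.30393981933594, 298.3346252441406), 11.408873558044434)
tweezers 0.7 [175. 141. 260. 191.] [0.46  0.173 0.069] [0.675 0.384 0.08 ]
screwdriver 0.9 [239. 272. 256. 312.] [ 0.32  -0.216 -0.   ] [ 0.37  -0.114  0.028]
magnet_dish 0.67 [276. 237. 326. 275.] [ 0.499 -0.198  0.003] [ 0.605 -0.106  0.022]
solder_reel 0.72 [342. 213. 365. 236.] [ 0.714 -0.204  0.002] [ 0.767 -0.152  0.049]
flux_jar 0.89 [384. 247. 400. 273.] [ 0.687 -0.366  0.008] [ 0.726 -0.328  0.053]
pen_cup 0.68 [180. 236. 218. 249.] [ 0.336  0.034 -0.003] [0.387 0.144 0.01 ]
circuit_board 0.85 [312. 188. 355. 217.] [ 0.734 -0.112  0.002] [ 0.818 -0.005  0.015]
```

```bash
cat > go.py <<'E'
from h import *
import sys
def go(x,y,z,yaw,tilt=0.0):
    # yaw of tool x (deg), tool y down
    s=bot.observe(); M=T(s)
    Rt=(R.from_euler('z',yaw,degrees=True)*R.from_euler('x',-90,degrees=True)*R.from_euler('z',tilt,degrees=True)).as_matrix()
    dp=M[:3,:3].T@(np.array([x,y,z])-M[:3,3])*100
    rv=R.from_matrix(M[:3,:3].T@Rt).as_rotvec()
    print('t',round(float(s['clock']),2),'pos',np.round(s['position'],4),'rpy',np.round(s['tool_rot'],3),'F',np.round(s['force'],2),'g',round(float(s['grip_width']),4),'q7',np.round(s['qpos'][6],2))
    print('x,y,z cm',dp.round(2),'rot',rv.round(3),'rows',max(np.linalg.norm(dp)/4.17,np.degrees(np.linalg.norm(rv))/7.16).round(1))
if __name__=='__main__': go(*[float(a) for a in sys.argv[1:]])
E
python3 go.py 0.458 0.031 0.12 20
```

```text
t 1.35 pos [0.2576 0.5695 0.2313] rpy [-1.571 -0.     1.146] F [-0.86 -0.53  0.44] g 0.0856 q7 -0.11
x,y,z cm [-40.8   11.13 -40.45] rot [-0.     0.797  0.   ] rows 14.0
```

>>> arm_command(
  moves=[
    {"x": -40.8, "y": 11.1, "z": -40.5, "ry": 0.797, "gripper": 0},
    {"x": -40.8, "y": 11.1, "z": -40.5, "ry": 0.797, "gripper": 0},
    {"x": -40.8, "y": 11.1, "z": -40.5, "ry": 0.797, "gripper": 0},
    {"x": -40.8, "y": 11.1, "z": -40.5, "ry": 0.797, "gripper": 0},
    {"x": -40.8, "y": 11.1, "z": -40.5, "ry": 0.797, "gripper": 0},
  ],
)

```text
invalid input at $.moves[0]: expected keys rx, ry, rz, x, y, z, gripper
```

```bash
python3 go.py 0.458 0.031 0.12 20
```

```text
t 1.35 pos [0.2576 0.5695 0.2313] rpy [-1.571 -0.     1.146] F [-0.86 -0.53  0.44] g 0.0856 q7 -0.11
x,y,z cm [-40.8   11.13 -40.45] rot [-0.     0.797  0.   ] rows 14.0
```

>>> arm_command(
  moves=[
    {"rx": 0, "ry": 0.797, "rz": 0, "x": -40.8, "y": 11.1, "z": -40.5, "gripper": 0},
    {"rx": 0, "ry": 0.797, "rz": 0, "x": -40.8, "y": 11.1, "z": -40.5, "gripper": 0},
    {"rx": 0, "ry": 0.797, "rz": 0, "x": -40.8, "y": 11.1, "z": -40.5, "gripper": 0},
    {"rx": 0, "ry": 0.797, "rz": 0, "x": -40.8, "y": 11.1, "z": -40.5, "gripper": 0},
    {"rx": 0, "ry": 0.797, "rz": 0, "x": -40.8, "y": 11.1, "z": -40.5, "gripper": 0},
  ],
)

```text
clock: 1.77
position: [0.3294, 0.3759, 0.1917]
tool_rot: [-1.571, -0.0, 0.515]
force: [1.0, 1.3, 0.4]
grip_width: 0.0425
```

```bash
python3 go.py 0.458 0.031 0.12 20
```

```text
t 1.77 pos [0.3294 0.3759 0.1917] rpy [-1.571 -0.     0.515] F [0.99 1.34 0.4 ] g 0.0425 q7 -0.39
x,y,z cm [ -5.79   7.15 -36.36] rot [-0.     0.166  0.   ] rows 9.0
```

>>> arm_command(
  moves=[
    {"rx": 0, "ry": 0.166, "rz": 0, "x": -5.8, "y": 7.1, "z": -36.4, "gripper": 0},
    {"rx": 0, "ry": 0.166, "rz": 0, "x": -5.8, "y": 7.1, "z": -36.4, "gripper": 0},
    {"rx": 0, "ry": 0.166, "rz": 0, "x": -5.8, "y": 7.1, "z": -36.4, "gripper": 0},
    {"rx": 0, "ry": 0.166, "rz": 0, "x": -5.8, "y": 7.1, "z": -36.4, "gripper": 0},
    {"rx": 0, "ry": 0.166, "rz": 0, "x": -5.8, "y": 7.1, "z": -36.4, "gripper": 0},
  ],
)

```text
clock: 2.18
position: [0.402, 0.1849, 0.1523]
tool_rot: [-1.571, -0.001, 0.356]
force: [1.7, 1.4, -0.7]
grip_width: 0.0427
```

```bash
python3 go.py 0.458 0.031 0.12 20
```

```text
t 2.18 pos [0.402  0.1849 0.1523] rpy [-1.571e+00 -1.000e-03  3.560e-01] F [ 1.75  1.39 -0.73] g 0.0427 q7 -0.09
x,y,z cm [ -0.11   3.23 -16.37] rot [-0.     0.007  0.001] rows 4.0
```

>>> arm_command(
  moves=[
    {"rx": 0, "ry": 0, "rz": 0, "x": -0.1, "y": 3.2, "z": -16.4, "gripper": 0},
    {"rx": 0, "ry": 0, "rz": 0, "x": -0.1, "y": 3.2, "z": -16.4, "gripper": 0},
    {"rx": 0, "ry": 0, "rz": 0, "x": -0.1, "y": 3.2, "z": -16.4, "gripper": 0},
    {"rx": 0, "ry": 0, "rz": 0, "x": -0.1, "y": 3.2, "z": -16.4, "gripper": 0},
    {"rx": 0, "ry": 0, "rz": 0, "x": -0.1, "y": 3.2, "z": -16.4, "gripper": 0},
  ],
)

```text
clock: 2.6
position: [0.4591, 0.0245, 0.1196]
tool_rot: [-1.573, 0.001, 0.345]
force: [-2.1, -1.8, -1.6]
grip_width: 0.0427
```

```bash
cat > w.py <<'E'
from h import *
import sys
s=bot.observe(); im,d=bot.grab_frame('wrist'); save(sys.argv[1],im); np.savez(sys.argv[1],im=im,d=d,T=T(s))
W=cloud(cam('wrist',s),d)
print('pos',np.round(s['position'],4),'rpy',np.round(s['tool_rot'],3))
hsv=cv2.cvtColor(im,cv2.COLOR_RGB2HSV)
br=((hsv[...,0]>12)&(hsv[...,0]<30)&(hsv[...,1]>90)&(hsv[...,2]>60)).astype(np.uint8)
k,l,st,ce=cv2.connectedComponentsWithStats(br)
for i in range(1,k):
    if st[i,4]<200: continue
    p=W[l==i]; p=p[~np.isnan(p[:,0])]
    if len(p)<50: continue
    r=cv2.minAreaRect(p[:,:2].astype(np.float32)*1000)
    q=p[:,:2]; (ww,V)=np.linalg.eigh(np.cov(q.T))
    print(ce[i].round(),st[i,4],'rect',np.round(r[0],1),np.round(r[1],1),'ang',np.degrees(np.arctan2(V[1,1],V[0,1])).round(1)%180,'z',np.percentile(p[:,2],[5,50,95]).round(4))
E
python3 w.py w1; python3 go.py 0.458 0.031 0.12 20
```

```text
pos [0.4591 0.0245 0.1196] rpy [-1.573e+00  1.000e-03  3.450e-01]
[276. 192.] 1048 rect [458.   29.3] [12.7 50.3] ang 111.4 z [0.0084 0.0123 0.0137]
[396. 284.] 586 rect [578.6 -10.7] [12.6 35.7] ang 148.3 z [0.0083 0.0122 0.0136]
t 2.65 pos [0.4584 0.028  0.1199] rpy [-1.572e+00  1.000e-03  3.480e-01] F [-0.66  0.66 -0.62] g 0.0428 q7 0.31
x,y,z cm [ 0.07 -0.01  0.3 ] rot [ 0.001 -0.001 -0.001] rows 0.1
```

View pics/w1.png

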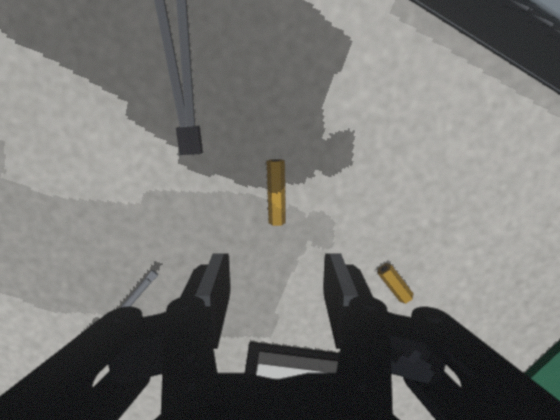

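```bash
python3 w.py w2; python3 go.py 0.458 0.030 0.004 21
```

```text
pos [0.4584 0.028  0.1199] rpy [-1.572e+00  1.000e-03  3.480e-01]
[275. 196.] 1025 rect [457.7  29.5] [12.4 50.2] ang 110.8 z [0.0084 0.0123 0.0137]
[395. 288.] 586 rect [578.7 -10.8] [12.8 37. ] ang 148.3 z [0.0081 0.0121 0.0135]
t 2.7 pos [0.458  0.0305 0.1201] rpy [-1.571e+00  1.000e-03  3.510e-01] F [-0.15  0.06  0.1 ] g 0.0427 q7 0.31
x,y,z cm [-1.000e-02  1.161e+01 -4.000e-02] rot [ 0.    -0.016 -0.001] rows 2.8
```

>>> arm_command(
  moves=[
    {"rx": 0, "ry": -0.01, "rz": 0, "x": 0, "y": 4, "z": -0.1, "gripper": 0},
    {"rx": 0, "ry": -0.01, "rz": 0, "x": 0, "y": 7.5, "z": -0.1, "gripper": 0},
    {"rx": 0, "ry": -0.01, "rz": 0, "x": 0, "y": 10, "z": -0.1, "gripper": 0},
    {"rx": 0, "ry": -0.01, "rz": 0, "x": 0, "y": 11.5, "z": -0.1, "gripper": 0},
    {"rx": 0, "ry": -0.01, "rz": 0, "x": 0, "y": 11.5, "z": -0.1, "gripper": 0},
  ],
)

```text
clock: 3.12
position: [0.4565, 0.0326, 0.0031]
tool_rot: [-1.57, 0.004, 0.367]
force: [-0.6, -0.8, 0.1]
grip_width: 0.0429
```

>>> arm_command(
  moves=[
    {"rx": 0, "ry": 0, "rz": 0, "x": 0, "y": 0, "z": 0, "gripper": -1},
    {"rx": 0, "ry": 0, "rz": 0, "x": 0, "y": 0, "z": 0, "gripper": -1},
    {"rx": 0, "ry": 0, "rz": 0, "x": 0, "y": 0, "z": 0, "gripper": -1},
    {"rx": 0, "ry": 0, "rz": 0, "x": 0, "y": 0, "z": 0, "gripper": -1},
    {"rx": 0, "ry": 0, "rz": 0, "x": 0, "y": 0, "z": 0, "gripper": -1},
  ],
  squeeze=30,
)

```text
clock: 3.53
position: [0.4588, 0.032, 0.0065]
tool_rot: [-1.571, -0.002, 0.365]
force: [-2.1, 2.1, 11.1]
grip_width: 0.0109
```

```bash
python3 go.py 0.458 0.030 0.10 21
```

```text
t 3.53 pos [0.4588 0.032  0.0065] rpy [-1.571 -0.002  0.365] F [-2.11  2.09 11.11] g 0.0109 q7 0.37
x,y,z cm [-0.12 -9.35 -0.16] rot [ 0.    -0.001  0.002] rows 2.2
```

>>> arm_command(
  moves=[
    {"rx": 0, "ry": 0, "rz": 0, "x": 0, "y": -2, "z": 0, "gripper": -1},
    {"rx": 0, "ry": 0, "rz": 0, "x": 0, "y": -5, "z": 0, "gripper": -1},
    {"rx": 0, "ry": 0, "rz": 0, "x": 0, "y": -9.4, "z": 0, "gripper": -1},
    {"rx": 0, "ry": 0, "rz": 0, "x": 0, "y": -9.4, "z": 0, "gripper": -1},
    {"rx": 0, "ry": 0, "rz": 0, "x": 0, "y": -9.4, "z": 0, "gripper": -1},
  ],
)

```text
clock: 3.95
position: [0.4596, 0.0319, 0.1021]
tool_rot: [-1.571, -0.005, 0.365]
force: [-0.4, -0.5, -1.0]
grip_width: 0.0109
```

```bash
python3 w.py w3; python3 go.py 0.458 0.030 0.10 21
```

```text
pos [0.4596 0.0319 0.1021] rpy [-1.571 -0.005  0.365]
[276. 273.] 2611 rect [473.4  -5.2] [ 14.1 125.3] ang 110.9 z [0.1042 0.1078 0.1091]
[394. 301.] 488 rect [539.5  16.7] [ 14.1 129.1] ang 144.0 z [0.008  0.0122 0.1519]
t 4.0 pos [0.4587 0.0318 0.1006] rpy [-1.571 -0.003  0.365] F [ 0.22  0.28 -1.42] g 0.0112 q7 0.34
x,y,z cm [-0.13  0.06 -0.15] rot [ 0.    -0.001  0.003] rows 0.0
```

View pics/w3.png

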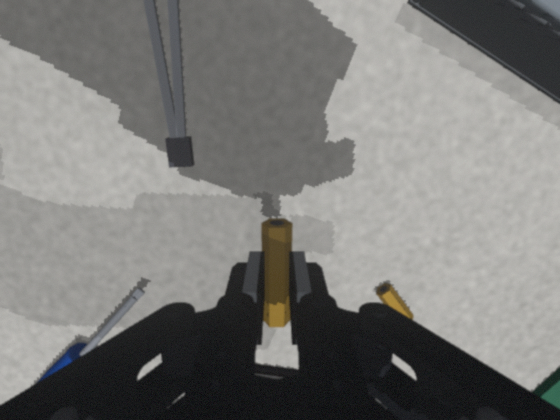

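```bash
python3 go.py 0.563 -0.239 0.12 11
```

```text
t 4.0 pos [0.4587 0.0318 0.1006] rpy [-1.571 -0.003  0.365] F [ 0.22  0.28 -1.42] g 0.0112 q7 0.34
x,y,z cm [  0.07  -1.93 -29.02] rot [-0.     0.173  0.003] rows 7.0
```

>>> arm_command(
  moves=[
    {"rx": 0, "ry": 0.06, "rz": 0, "x": 0, "y": -1.9, "z": -3, "gripper": -1},
    {"rx": 0, "ry": 0.1, "rz": 0, "x": 0.1, "y": -1.9, "z": -7, "gripper": -1},
    {"rx": 0, "ry": 0.173, "rz": 0, "x": 0.1, "y": -1.9, "z": -11, "gripper": -1},
    {"rx": 0, "ry": 0.173, "rz": 0, "x": 0.1, "y": -1.9, "z": -15, "gripper": -1},
    {"rx": 0, "ry": 0.173, "rz": 0, "x": 0.1, "y": -1.9, "z": -19, "gripper": -1},
  ],
)

```text
clock: 4.42
position: [0.5267, -0.1474, 0.1174]
tool_rot: [-1.57, 0.001, 0.192]
force: [0.7, 0.7, -0.4]
grip_width: 0.0111
```

```bash
python3 go.py 0.563 -0.239 0.12 11
```

```text
t 4.42 pos [ 0.5267 -0.1474  0.1174] rpy [-1.57e+00  1.00e-03  1.92e-01] F [ 0.71  0.66 -0.39] g 0.0111 q7 0.54
x,y,z cm [ 1.81 -0.27 -9.69] rot [-0.    -0.    -0.001] rows 2.4
```

>>> arm_command(
  moves=[
    {"rx": 0, "ry": 0, "rz": 0, "x": 0.8, "y": -0.3, "z": -4, "gripper": -1},
    {"rx": 0, "ry": 0, "rz": 0, "x": 1.5, "y": -0.3, "z": -7.5, "gripper": -1},
    {"rx": 0, "ry": 0, "rz": 0, "x": 1.8, "y": -0.3, "z": -9.7, "gripper": -1},
    {"rx": 0, "ry": 0, "rz": 0, "x": 1.8, "y": -0.3, "z": -9.7, "gripper": -1},
    {"rx": 0, "ry": 0, "rz": 0, "x": 1.8, "y": -0.3, "z": -9.7, "gripper": -1},
  ],
)

```text
clock: 4.83
position: [0.5622, -0.2385, 0.1198]
tool_rot: [-1.57, 0.002, 0.19]
force: [0.4, 0.6, -0.5]
grip_width: 0.0109
```

```bash
python3 w.py w4; python3 go.py 0.563 -0.239 0.0145 11
```

```text
pos [ 0.5622 -0.2385  0.1198] rpy [-1.57   0.002  0.19 ]
[344.  71.] 1949 rect [ 590.3 -141.2] [12.9 64. ] ang 101.5 z [0.0151 0.0192 0.0208]
[544. 178.] 2430 rect [ 726.8 -182.4] [24.2 57.3] ang 114.1 z [0.0442 0.0452 0.0464]
[337. 201.] 1083 rect [ 607.7 -229.1] [12.9 49.7] ang 101.1 z [0.0152 0.0193 0.0207]
[276. 273.] 2591 rect [ 563.6 -240.6] [12.6 50.9] ang 100.9 z [0.1219 0.1255 0.1268]
t 4.88 pos [ 0.5623 -0.2371  0.12  ] rpy [-1.57   0.002  0.191] F [ 0.3   0.47 -0.47] g 0.0109 q7 0.67
x,y,z cm [ 0.05 10.55 -0.21] rot [-0.001 -0.001 -0.002] rows 2.5
```

View pics/w4.png

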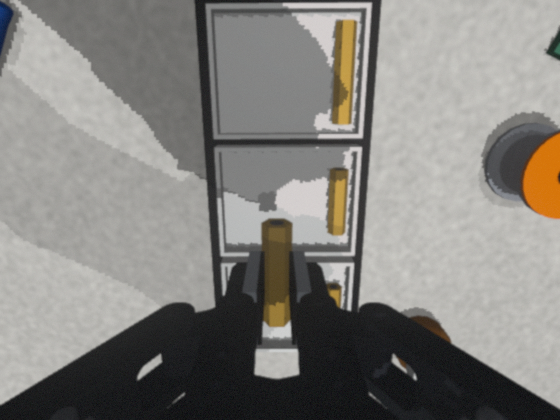

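>>> arm_command(
  moves=[
    {"rx": 0, "ry": 0, "rz": 0, "x": 0, "y": 4, "z": 0, "gripper": -1},
    {"rx": 0, "ry": 0, "rz": 0, "x": 0, "y": 7, "z": 0, "gripper": -1},
    {"rx": 0, "ry": 0, "rz": 0, "x": 0, "y": 9.3, "z": 0, "gripper": -1},
    {"rx": 0, "ry": 0, "rz": 0, "x": 0, "y": 10.5, "z": 0, "gripper": -1},
    {"rx": 0, "ry": 0, "rz": 0, "x": 0, "y": 10.5, "z": 0, "gripper": -1},
  ],
)

```text
clock: 5.3
position: [0.562, -0.2359, 0.0144]
tool_rot: [-1.569, 0.003, 0.193]
force: [-0.5, -0.9, 0.5]
grip_width: 0.0108
```

```bash
python3 go.py 0.5625 -0.2365 0.0145 11
```

```text
t 5.3 pos [ 0.562  -0.2359  0.0144] rpy [-1.569  0.003  0.193] F [-0.54 -0.92  0.5 ] g 0.0108 q7 0.7
x,y,z cm [ 0.03 -0.01 -0.07] rot [-0.002  0.001 -0.003] rows 0.0
```

>>> arm_command(
  moves=[
    {"rx": 0, "ry": 0, "rz": 0, "x": 0, "y": 0.05, "z": 0, "gripper": -0.6},
    {"rx": 0, "ry": 0, "rz": 0, "x": 0, "y": 0.05, "z": 0, "gripper": -0.4},
    {"rx": 0, "ry": 0, "rz": 0, "x": 0, "y": 0.05, "z": 0, "gripper": -0.4},
    {"rx": 0, "ry": 0, "rz": 0, "x": 0, "y": -2, "z": 0, "gripper": -0.4},
    {"rx": 0, "ry": 0, "rz": 0, "x": 0, "y": -6, "z": 0, "gripper": -0.4},
  ],
)

```text
clock: 5.72
position: [0.5611, -0.2363, 0.0741]
tool_rot: [-1.568, 0.005, 0.192]
force: [1.3, -0.1, 0.5]
grip_width: 0.0258
```

>>> arm_command(
  moves=[
    {"rx": 0, "ry": 0, "rz": 0, "x": 0, "y": -4, "z": 0, "gripper": 0},
    {"rx": 0, "ry": 0, "rz": 0, "x": 0, "y": -5, "z": 0, "gripper": 0},
    {"rx": 0, "ry": 0, "rz": 0, "x": 0, "y": -5, "z": 0, "gripper": 0},
  ],
)

```text
clock: 5.97
position: [0.5648, -0.238, 0.1307]
tool_rot: [-1.574, -0.006, 0.192]
force: [0.9, -0.3, -0.3]
grip_width: 0.0427
```

```bash
python3 w.py w5; python3 go.py 0.5787 -0.0095 0.12 57.5
```

```text
pos [ 0.5648 -0.238   0.1307] rpy [-1.574 -0.006  0.192]
[336.  72.] 1785 rect [ 590.3 -141.4] [13.  64.5] ang 101.3 z [0.0151 0.0193 0.0208]
[534. 172.] 3387 rect [ 732.6 -180.2] [37.2 59.7] ang 114.1 z [0.0441 0.0453 0.0464]
[273. 197.] 967 rect [ 563.4 -238.2] [11.9 50.3] ang 101.4 z [0.0158 0.0193 0.0207]
[330. 197.] 988 rect [ 607.6 -229.2] [12.6 49.6] ang 101.1 z [0.0151 0.0193 0.0206]
[322. 302.] 248 rect [ 609.3 -288.4] [  7.2 100.4] ang 112.6 z [0.0142 0.0184 0.1427]
t 6.02 pos [ 0.564  -0.2375  0.1285] rpy [-1.572 -0.003  0.192] F [-0.44  0.17 -1.81] g 0.0421 q7 0.67
x,y,z cm [ 5.8   0.84 22.1 ] rot [ 0.003 -0.811  0.003] rows 6.5
```

View pics/w5.png

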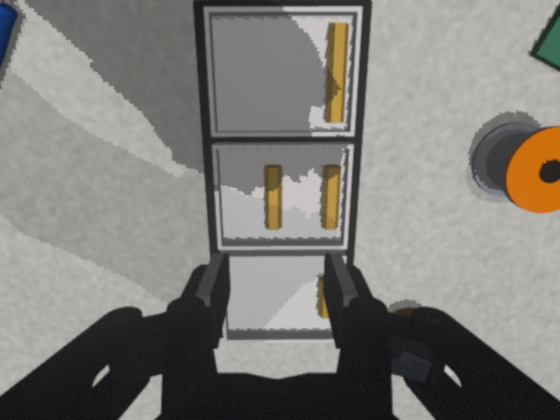

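>>> arm_command(
  moves=[
    {"rx": 0, "ry": -0.12, "rz": 0, "x": 1, "y": 0.2, "z": 3.6, "gripper": 0},
    {"rx": 0, "ry": -0.24, "rz": 0, "x": 2, "y": 0.5, "z": 7.2, "gripper": 0},
    {"rx": 0, "ry": -0.36, "rz": 0, "x": 3, "y": 0.8, "z": 11, "gripper": 0},
    {"rx": 0, "ry": -0.48, "rz": 0, "x": 4, "y": 0.8, "z": 15, "gripper": 0},
    {"rx": 0, "ry": -0.6, "rz": 0, "x": 5, "y": 0.8, "z": 18.7, "gripper": 0},
  ],
)

```text
clock: 6.43
position: [0.5756, -0.0419, 0.1175]
tool_rot: [-1.57, 0.001, 0.798]
force: [0.4, 0.5, -0.1]
grip_width: 0.0424
```

```bash
python3 go.py 0.5787 -0.0095 0.12 57.5
```

```text
t 6.43 pos [ 0.5756 -0.0419  0.1175] rpy [-1.57e+00  1.00e-03  7.98e-01] F [ 0.43  0.51 -0.15] g 0.0424 q7 0.83
x,y,z cm [ 2.54 -0.25  2.04] rot [-0.001 -0.205 -0.001] rows 1.6
```

>>> arm_command(
  moves=[
    {"rx": 0, "ry": -0.1, "rz": 0, "x": 1.3, "y": -0.2, "z": 1, "gripper": 0},
    {"rx": 0, "ry": -0.205, "rz": 0, "x": 2.5, "y": -0.2, "z": 2, "gripper": 0},
    {"rx": 0, "ry": -0.205, "rz": 0, "x": 2.5, "y": -0.2, "z": 2, "gripper": 0},
    {"rx": 0, "ry": -0.205, "rz": 0, "x": 2.5, "y": -0.2, "z": 2, "gripper": 0},
  ],
)

```text
clock: 6.77
position: [0.5793, -0.0118, 0.1197]
tool_rot: [-1.57, 0.0, 0.997]
force: [-0.2, -0.8, 0.2]
grip_width: 0.043
```

```bash
python3 w.py w6; python3 go.py 0.5787 -0.0095 0.005 57.5
```

```text
pos [ 0.5793 -0.0118  0.1197] rpy [-1.57   0.     0.997]
[276. 198.] 720 rect [578.2 -10.8] [12.5 34.9] ang 148.9 z [0.0083 0.0123 0.0136]
[156. 289.] 857 rect [575.6 -99.6] [ 20.3 129.6] ang 107.0 z [0.0149 0.0192 0.0207]
[ 40. 326.] 774 rect [ 565.  -245.1] [12.1 66.6] ang 101.1 z [0.0152 0.0191 0.0205]
t 6.82 pos [ 0.5793 -0.0129  0.1198] rpy [-1.57e+00  1.00e-03  9.95e-01] F [ 0.48 -0.37 -0.06] g 0.0422 q7 0.93
x,y,z cm [ 0.26 11.48  0.23] rot [-0.001 -0.009 -0.001] rows 2.8
```

>>> arm_command(
  moves=[
    {"rx": 0, "ry": -0.02, "rz": 0, "x": 0.1, "y": 4, "z": 0.2, "gripper": 0},
    {"rx": 0, "ry": -0.02, "rz": 0, "x": 0.1, "y": 7.5, "z": 0.2, "gripper": 0},
    {"rx": 0, "ry": -0.02, "rz": 0, "x": 0.1, "y": 10, "z": 0.2, "gripper": 0},
    {"rx": 0, "ry": -0.02, "rz": 0, "x": 0.1, "y": 11.4, "z": 0.2, "gripper": 0},
    {"rx": 0, "ry": -0.02, "rz": 0, "x": 0.1, "y": 11.4, "z": 0.2, "gripper": 0},
  ],
)

```text
clock: 7.23
position: [0.5764, -0.0119, 0.0031]
tool_rot: [-1.567, 0.004, 1.014]
force: [-1.2, -0.9, 1.2]
grip_width: 0.0425
```

>>> arm_command(
  moves=[
    {"rx": 0, "ry": 0, "rz": 0, "x": 0, "y": 0, "z": 0, "gripper": -1},
    {"rx": 0, "ry": 0, "rz": 0, "x": 0, "y": 0, "z": 0, "gripper": -1},
    {"rx": 0, "ry": 0, "rz": 0, "x": 0, "y": 0, "z": 0, "gripper": -1},
    {"rx": 0, "ry": 0, "rz": 0, "x": 0, "y": 0, "z": 0, "gripper": -1},
    {"rx": 0, "ry": 0, "rz": 0, "x": 0, "y": 0, "z": 0, "gripper": -1},
  ],
  squeeze=30,
)

```text
clock: 7.65
position: [0.5793, -0.0108, 0.0074]
tool_rot: [-1.572, -0.001, 1.017]
force: [0.0, -0.5, 7.2]
grip_width: 0.0096
```

>>> arm_command(
  moves=[
    {"rx": 0, "ry": 0, "rz": 0, "x": 0, "y": -2, "z": 0, "gripper": -1},
    {"rx": 0, "ry": 0, "rz": 0, "x": 0, "y": -5, "z": 0, "gripper": -1},
    {"rx": 0, "ry": 0, "rz": 0, "x": 0, "y": -9, "z": 0, "gripper": -1},
    {"rx": 0, "ry": 0, "rz": 0, "x": 0, "y": -11.5, "z": 0, "gripper": -1},
    {"rx": 0, "ry": 0, "rz": 0, "x": 0, "y": -11.5, "z": 0, "gripper": -1},
  ],
)

```text
clock: 8.07
position: [0.5812, -0.0106, 0.127]
tool_rot: [-1.577, -0.004, 1.017]
force: [0.8, 0.7, 0.8]
grip_width: 0.0094
```

```bash
python3 w.py w7; python3 go.py 0.579 -0.326 0.12 11
```

```text
pos [ 0.5812 -0.0106  0.127 ] rpy [-1.577 -0.004  1.017]
[276. 266.] 1641 rect [581.1  -9.9] [12.2 36.1] ang 148.6 z [0.1287 0.1319 0.1331]
[148. 286.] 1054 rect [ 591.2 -144.4] [12.4 72.4] ang 101.4 z [0.015  0.0192 0.0206]
[ 39. 315.] 756 rect [ 565.2 -244.5] [12.2 66.2] ang 101.2 z [0.015  0.0192 0.0205]
[ 82. 346.] 700 rect [ 585.4 -156.1] [ 16.  233.6] ang 108.1 z [0.0146 0.0192 0.0208]
t 8.12 pos [ 0.5802 -0.0105  0.1245] rpy [-1.575 -0.003  1.017] F [ 0.45 -0.34 -0.88] g 0.0098 q7 0.95
x,y,z cm [-26.89   0.44 -16.5 ] rot [0.003 0.825 0.005] rows 7.6
```

View pics/w7.png

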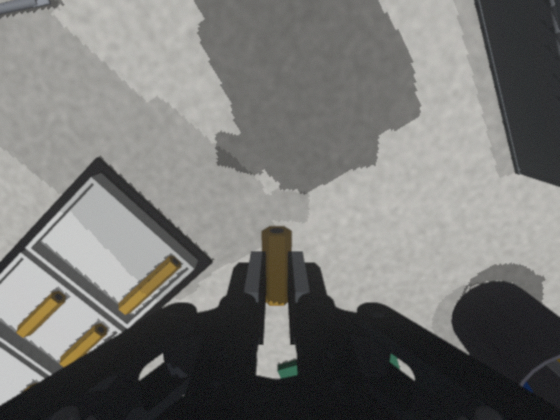

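>>> arm_command(
  moves=[
    {"rx": 0, "ry": 0.1, "rz": 0, "x": -3.4, "y": 0, "z": -2.1, "gripper": -1},
    {"rx": 0, "ry": 0.22, "rz": 0, "x": -6.8, "y": 0.2, "z": -4.2, "gripper": -1},
    {"rx": 0, "ry": 0.34, "rz": 0, "x": -10.2, "y": 0.4, "z": -6.3, "gripper": -1},
    {"rx": 0, "ry": 0.46, "rz": 0, "x": -13.6, "y": 0.4, "z": -8.4, "gripper": -1},
    {"rx": 0, "ry": 0.58, "rz": 0, "x": -17, "y": 0.4, "z": -10.5, "gripper": -1},
  ],
)

```text
clock: 8.53
position: [0.5778, -0.2121, 0.1167]
tool_rot: [-1.57, 0.001, 0.431]
force: [0.6, 1.0, -0.1]
grip_width: 0.0097
```

```bash
python3 go.py 0.580 -0.326 0.12 11
```

```text
t 8.53 pos [ 0.5778 -0.2121  0.1167] rpy [-1.57e+00  1.00e-03  4.31e-01] F [ 0.64  1.04 -0.11] g 0.0097 q7 0.82
x,y,z cm [ -4.56  -0.33 -10.44] rot [-0.     0.239 -0.001] rows 2.7
```

>>> arm_command(
  moves=[
    {"rx": 0, "ry": 0.1, "rz": 0, "x": -1.5, "y": -0.3, "z": -3.6, "gripper": -1},
    {"rx": 0, "ry": 0.2, "rz": 0, "x": -3.2, "y": -0.3, "z": -7.2, "gripper": -1},
    {"rx": 0, "ry": 0.239, "rz": 0, "x": -4.6, "y": -0.3, "z": -10.4, "gripper": -1},
    {"rx": 0, "ry": 0.239, "rz": 0, "x": -4.6, "y": -0.3, "z": -10.4, "gripper": -1},
    {"rx": 0, "ry": 0.239, "rz": 0, "x": -4.6, "y": -0.3, "z": -10.4, "gripper": -1},
  ],
)

```text
clock: 8.95
position: [0.5796, -0.3262, 0.1193]
tool_rot: [-1.571, 0.002, 0.195]
force: [0.8, 0.5, 0.1]
grip_width: 0.0095
```

```bash
python3 w.py w8; python3 go.py 0.580 -0.326 0.015 11
```

```text
pos [ 0.5796 -0.3262  0.1193] rpy [-1.571  0.002  0.195]
[277.  73.] 1457 rect [ 563.6 -238.2] [12.6 49.3] ang 101.5 z [0.0155 0.0193 0.0207]
[344.  73.] 1494 rect [ 607.8 -229.5] [12.8 49.2] ang 101.6 z [0.015  0.0193 0.0207]
[337. 203.] 764 rect [ 625.3 -317.5] [12.7 34.8] ang 101.3 z [0.0149 0.0192 0.0206]
[427. 244.] 504 rect [ 701.  -336.9] [44. 24.] ang 57.6 z [0.0184 0.024  0.0293]
[276. 266.] 1657 rect [ 579.8 -324.9] [12.7 36.4] ang 101.4 z [0.1208 0.1242 0.1253]
t 9.0 pos [ 0.5802 -0.3241  0.1194] rpy [-1.57e+00  1.00e-03  1.97e-01] F [ 0.53  0.27 -0.54] g 0.0097 q7 0.78
x,y,z cm [-0.05 10.44 -0.19] rot [-0.001  0.005 -0.001] rows 2.5
```

View pics/w8.png

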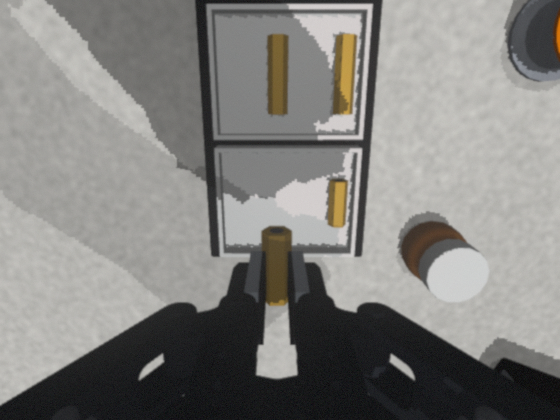

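Fixed 35 mm standoff at (337,203), held one at (276,266), jar clear at (445,265). Lowering.

>>> arm_command(
  moves=[
    {"rx": 0, "ry": 0, "rz": 0, "x": 0, "y": 4, "z": -0.1, "gripper": -1},
    {"rx": 0, "ry": 0, "rz": 0, "x": 0, "y": 7, "z": -0.1, "gripper": -1},
    {"rx": 0, "ry": 0, "rz": 0, "x": 0, "y": 9.3, "z": -0.1, "gripper": -1},
    {"rx": 0, "ry": 0, "rz": 0, "x": 0, "y": 10.4, "z": -0.1, "gripper": -1},
    {"rx": 0, "ry": 0, "rz": 0, "x": 0, "y": 10.4, "z": -0.1, "gripper": -1},
  ],
)

```text
clock: 9.42
position: [0.5808, -0.3231, 0.0154]
tool_rot: [-1.568, 0.002, 0.2]
force: [0.2, 0.1, 0.8]
grip_width: 0.0094
```

```bash
python3 go.py 0.580 -0.326 0.0145 11
```

```text
t 9.42 pos [ 0.5808 -0.3231  0.0154] rpy [-1.568  0.002  0.2  ] F [0.15 0.08 0.85] g 0.0094 q7 0.81
x,y,z cm [-0.13  0.09 -0.27] rot [-0.002  0.008 -0.002] rows 0.1
```

>>> arm_command(
  moves=[
    {"rx": 0, "ry": 0, "rz": 0, "x": 0, "y": 0.1, "z": 0, "gripper": -0.6},
    {"rx": 0, "ry": 0, "rz": 0, "x": 0, "y": 0.1, "z": 0, "gripper": -0.4},
    {"rx": 0, "ry": 0, "rz": 0, "x": 0, "y": 0.1, "z": 0, "gripper": -0.4},
    {"rx": 0, "ry": 0, "rz": 0, "x": 0, "y": -2, "z": 0, "gripper": -0.4},
    {"rx": 0, "ry": 0, "rz": 0, "x": 0, "y": -6, "z": 0, "gripper": -0.4},
  ],
)

```text
clock: 9.83
position: [0.5791, -0.3234, 0.0735]
tool_rot: [-1.567, 0.005, 0.199]
force: [-0.2, 0.2, 0.2]
grip_width: 0.0258
```

>>> arm_command(
  moves=[
    {"rx": 0, "ry": 0, "rz": 0, "x": 0, "y": -4, "z": 0, "gripper": 0},
    {"rx": 0, "ry": 0, "rz": 0, "x": 0, "y": -7, "z": 0, "gripper": 0},
    {"rx": 0, "ry": 0, "rz": 0, "x": 0, "y": -7, "z": 0, "gripper": 0},
  ],
)

```text
clock: 10.08
position: [0.5835, -0.3263, 0.1534]
tool_rot: [-1.576, -0.007, 0.198]
force: [0.1, -1.4, 0.0]
grip_width: 0.0425
```

```bash
python3 w.py w9; python3 go.py 0.457 0.300 0.20 -8
```

```text
pos [ 0.5835 -0.3263  0.1534] rpy [-1.576 -0.007  0.198]
[535.  39.] 3254 rect [ 732.4 -183.7] [33.9 53.2] ang 124.2 z [0.044  0.0453 0.0465]
[271.  74.] 1121 rect [ 563.5 -238.4] [12.5 49. ] ang 101.2 z [0.0154 0.0193 0.0208]
[330.  74.] 1137 rect [ 607.8 -229.4] [12.7 49.1] ang 101.5 z [0.0152 0.0192 0.0208]
[273. 185.] 596 rect [ 581.7 -321.9] [11.9 34.6] ang 102.3 z [0.0156 0.0193 0.0208]
[324. 189.] 598 rect [ 625.1 -317.6] [12.2 35.2] ang 101.2 z [0.0151 0.0192 0.0207]
t 10.13 pos [ 0.5827 -0.3256  0.1504] rpy [-1.574 -0.005  0.198] F [-0.26  0.85 -0.37] g 0.0426 q7 0.78
x,y,z cm [ 4.000e-02 -5.170e+00  6.379e+01] rot [0.002 0.338 0.005] rows 15.3
```

View pics/w9.png

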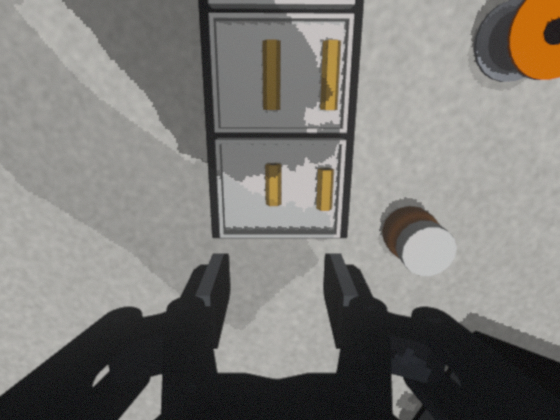

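>>> arm_command(
  moves=[
    {"rx": 0, "ry": 0.03, "rz": 0, "x": 0, "y": -1, "z": 4, "gripper": 0},
    {"rx": 0, "ry": 0.06, "rz": 0, "x": 0, "y": -2, "z": 8, "gripper": 0},
    {"rx": 0, "ry": 0.1, "rz": 0, "x": 0, "y": -3, "z": 12, "gripper": 0},
    {"rx": 0, "ry": 0.14, "rz": 0, "x": 0, "y": -4, "z": 16, "gripper": 0},
    {"rx": 0, "ry": 0.18, "rz": 0, "x": 0, "y": -5, "z": 20, "gripper": 0},
  ],
)

```text
clock: 10.55
position: [0.5406, -0.127, 0.1963]
tool_rot: [-1.57, 0.001, 0.016]
force: [1.4, 0.6, 0.8]
grip_width: 0.0426
```

```bash
python3 go.py 0.457 0.300 0.20 -8
```

```text
t 10.55 pos [ 0.5406 -0.127   0.1963] rpy [-1.57e+00  1.00e-03  1.60e-02] F [1.43 0.65 0.82] g 0.0426 q7 0.32
x,y,z cm [-7.67 -0.35 42.83] rot [-0.     0.156 -0.001] rows 10.4
```

>>> arm_command(
  moves=[
    {"rx": 0, "ry": 0.05, "rz": 0, "x": -0.7, "y": -0.3, "z": 4, "gripper": 0},
    {"rx": 0, "ry": 0.1, "rz": 0, "x": -1.4, "y": -0.3, "z": 8, "gripper": 0},
    {"rx": 0, "ry": 0.156, "rz": 0, "x": -2.1, "y": -0.3, "z": 12, "gripper": 0},
    {"rx": 0, "ry": 0.156, "rz": 0, "x": -2.9, "y": -0.3, "z": 16, "gripper": 0},
    {"rx": 0, "ry": 0.156, "rz": 0, "x": -3.6, "y": -0.3, "z": 20, "gripper": 0},
  ],
)

```text
clock: 10.97
position: [0.5009, 0.0724, 0.1991]
tool_rot: [-1.571, 0.0, -0.138]
force: [1.2, 0.5, -0.4]
grip_width: 0.0424
```

```bash
python3 go.py 0.457 0.290 0.20 -8
```

```text
t 10.97 pos [0.5009 0.0724 0.1991] rpy [-1.571  0.    -0.138] F [ 1.24  0.55 -0.43] g 0.0424 q7 -0.22
x,y,z cm [-7.34 -0.08 20.95] rot [ 0.     0.002 -0.   ] rows 5.3
```

>>> arm_command(
  moves=[
    {"rx": 0, "ry": 0, "rz": 0, "x": -1.3, "y": 0, "z": 3.8, "gripper": 0},
    {"rx": 0, "ry": 0, "rz": 0, "x": -2.6, "y": 0, "z": 7.6, "gripper": 0},
    {"rx": 0, "ry": 0, "rz": 0, "x": -4, "y": 0, "z": 11.5, "gripper": 0},
    {"rx": 0, "ry": 0, "rz": 0, "x": -5.4, "y": 0, "z": 15.4, "gripper": 0},
    {"rx": 0, "ry": 0, "rz": 0, "x": -6.4, "y": 0, "z": 18, "gripper": 0},
  ],
)

```text
clock: 11.38
position: [0.4616, 0.2615, 0.199]
tool_rot: [-1.57, 0.001, -0.135]
force: [-0.8, 0.7, -0.1]
grip_width: 0.0428
```

>>> arm_command(
  moves=[
    {"rx": 0, "ry": 0, "rz": 0, "x": -0.7, "y": 0, "z": 0, "gripper": 0},
    {"rx": 0, "ry": 0, "rz": 0, "x": -0.7, "y": 0, "z": 0, "gripper": 0},
  ],
)

```text
clock: 11.55
position: [0.4547, 0.26, 0.1988]
tool_rot: [-1.571, 0.001, -0.134]
force: [-0.5, -0.9, -0.3]
grip_width: 0.0425
```

```bash
cat > wm.py <<'E'
from h import *
import sys
s=bot.observe(); im,d=bot.grab_frame('wrist'); save(sys.argv[1],im)
W=cloud(cam('wrist',s),d)
hsv=cv2.cvtColor(im,cv2.COLOR_RGB2HSV)
m=((hsv[...,0]>145)&(hsv[...,0]<178)&(hsv[...,1]>90)).astype(np.uint8)
k,l,st,ce=cv2.connectedComponentsWithStats(m); i=1+np.argmax(st[1:,4]); p=W[l==i]; p=p[~np.isnan(p[:,0])]
print('z',np.percentile(p[:,2],[1,5,50,95,99]).round(4))
p=p[(p[:,2]>.055)]
a=np.radians(-8); X=np.array([np.cos(a),np.sin(a)]);Y=np.array([-X[1],X[0]])
u=p[:,:2]@X; v=p[:,:2]@Y
print('u',np.percentile(u,[1,50,99]).round(4),'v',np.percentile(v,[1,99]).round(4))
b=p[u<np.percentile(u,1)+.011]; q=b[:,:2]; w,V=np.linalg.eigh(np.cov(q.T)); print('bar ang',np.degrees(np.arctan2(V[1,1],V[0,1]))%180,'rect',cv2.minAreaRect(q.astype(np.float32)*1000))
r=cv2.minAreaRect(p[:,:2].astype(np.float32)*1000); print(r)
E
python3 wm.py w10; python3 go.py 0.457 0.300 0.20 -8
```

```text
z [0.0695 0.0742 0.0764 0.0784 0.079 ]
u [0.409  0.4178 0.4628] v [0.3018 0.4212]
bar ang 82.2971399759334 rect ((460.6776428222656, 300.08514404296875), (119.97103881835938, 10.960275650024414), 81.97868347167969)
((482.7859802246094, 294.29132080078125), (129.90699768066406, 55.903770446777344), 82.49122619628906)
t 11.6 pos [0.4558 0.2585 0.199 ] rpy [-1.572e+00  1.000e-03 -1.360e-01] F [ 0.64 -0.36 -0.77] g 0.0427 q7 -0.61
x,y,z cm [-0.45 -0.1   4.12] rot [ 0.001  0.003 -0.001] rows 1.0
```

View pics/w10.png

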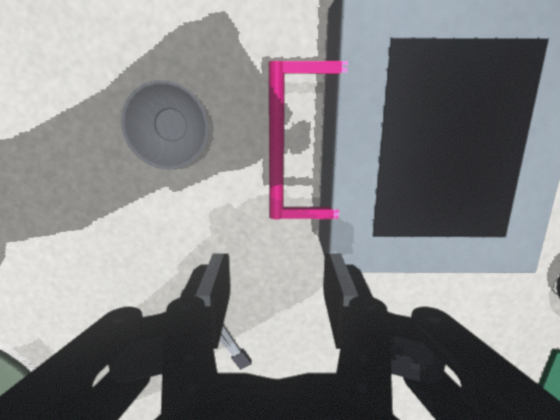

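```bash
python3 go.py 0.460 0.300 0.052 -8
```

```text
t 11.6 pos [0.4558 0.2585 0.199 ] rpy [-1.572e+00  1.000e-03 -1.360e-01] F [ 0.64 -0.36 -0.77] g 0.0427 q7 -0.61
x,y,z cm [-0.14 14.7   4.17] rot [ 0.001  0.003 -0.001] rows 3.7
```

>>> arm_command(
  moves=[
    {"rx": 0, "ry": 0, "rz": 0, "x": -0.1, "y": 0, "z": 3, "gripper": -0.2},
    {"rx": 0, "ry": 0, "rz": 0, "x": -0.1, "y": 2, "z": 4.2, "gripper": -0.2},
    {"rx": 0, "ry": 0, "rz": 0, "x": -0.1, "y": 5, "z": 4.2, "gripper": -0.2},
    {"rx": 0, "ry": 0, "rz": 0, "x": -0.1, "y": 7, "z": 4.2, "gripper": -0.2},
    {"rx": 0, "ry": 0, "rz": 0, "x": -0.1, "y": 8, "z": 4.2, "gripper": -0.2},
  ],
)

```text
clock: 12.02
position: [0.4611, 0.2982, 0.117]
tool_rot: [-1.573, 0.002, -0.14]
force: [-0.1, -0.5, 0.2]
grip_width: 0.0343
```

```bash
python3 wm.py w11; python3 go.py 0.460 0.300 0.052 -8
```

```text
z [0.0704 0.0741 0.0764 0.0783 0.0788]
u [0.4091 0.4174 0.461 ] v [0.3021 0.4213]
bar ang 82.20008728526942 rect ((460.7108154296875, 300.0907287597656), (120.2708511352539, 11.305551528930664), 82.04464721679688)
((483.08978271484375, 296.7982482910156), (120.75251007080078, 56.28505325317383), 82.19332122802734)
t 12.07 pos [0.4609 0.2981 0.1165] rpy [-1.574  0.002 -0.14 ] F [-1.57 -0.48 -1.74] g 0.034 q7 -0.62
x,y,z cm [-0.1   6.45  0.2 ] rot [ 0.003  0.    -0.002] rows 1.5
```

View pics/w11.png

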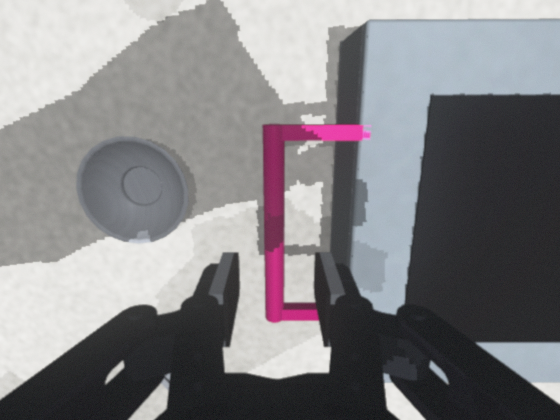

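>>> arm_command(
  moves=[
    {"rx": 0, "ry": 0, "rz": 0, "x": -0.1, "y": 2, "z": 0.2, "gripper": -0.2},
    {"rx": 0, "ry": 0, "rz": 0, "x": -0.1, "y": 4, "z": 0.2, "gripper": -0.2},
    {"rx": 0, "ry": 0, "rz": 0, "x": -0.1, "y": 5.8, "z": 0.2, "gripper": -0.2},
    {"rx": 0, "ry": 0, "rz": 0, "x": -0.1, "y": 6.4, "z": 0.2, "gripper": -0.2},
    {"rx": 0, "ry": 0, "rz": 0, "x": -0.1, "y": 6.4, "z": 0.2, "gripper": -0.2},
  ],
)

```text
clock: 12.48
position: [0.4608, 0.3014, 0.0551]
tool_rot: [-1.572, 0.001, -0.139]
force: [-0.3, 0.6, -0.2]
grip_width: 0.034
```

```bash
python3 go.py 0.460 0.300 0.052 -8
```

```text
t 12.48 pos [0.4608 0.3014 0.0551] rpy [-1.572e+00  1.000e-03 -1.390e-01] F [-0.31  0.56 -0.19] g 0.034 q7 -0.6
x,y,z cm [-0.06  0.31 -0.15] rot [ 0.001  0.001 -0.001] rows 0.1
```

>>> arm_command(
  moves=[
    {"rx": 0, "ry": 0, "rz": 0, "x": 0, "y": 0.2, "z": 0, "gripper": -1},
    {"rx": 0, "ry": 0, "rz": 0, "x": 0, "y": 0.2, "z": 0, "gripper": -1},
    {"rx": 0, "ry": 0, "rz": 0, "x": 0, "y": 0.2, "z": 0, "gripper": -1},
    {"rx": 0, "ry": 0, "rz": 0, "x": 0, "y": 0.2, "z": 0, "gripper": -1},
    {"rx": 0, "ry": 0, "rz": 0, "x": 0, "y": 0.2, "z": 0, "gripper": -1},
  ],
  squeeze=40,
)

```text
clock: 12.9
position: [0.4601, 0.3024, 0.0545]
tool_rot: [-1.571, 0.001, -0.138]
force: [-5.7, -0.5, 3.8]
grip_width: 0.0103
```

```bash
python3 go.py 0.460 0.300 0.052 -8
```

```text
t 12.9 pos [0.4601 0.3024 0.0545] rpy [-1.571e+00  1.000e-03 -1.380e-01] F [-5.75 -0.51  3.84] g 0.0103 q7 -0.6
x,y,z cm [ 0.02  0.25 -0.24] rot [-0.     0.002 -0.001] rows 0.1
```

>>> arm_command(
  moves=[
    {"rx": 0, "ry": 0, "rz": 0, "x": 0.03, "y": -1.18, "z": 0, "gripper": -1},
    {"rx": 0, "ry": 0, "rz": 0, "x": 0.19, "y": -2.94, "z": 0, "gripper": -1},
    {"rx": 0, "ry": 0, "rz": 0, "x": 0.49, "y": -4.68, "z": 0, "gripper": -1},
    {"rx": 0, "ry": 0, "rz": 0, "x": 0.92, "y": -6.39, "z": 0, "gripper": -1},
    {"rx": 0, "ry": 0, "rz": 0, "x": 1.36, "y": -7.7, "z": 0, "gripper": -1},
  ],
)

```text
clock: 13.32
position: [0.4752, 0.3003, 0.1334]
tool_rot: [-1.569, -0.002, -0.138]
force: [5.2, 0.8, -4.3]
grip_width: 0.0102
```

```bash
cat > lid.py <<'E'
from h import *
import sys
n=sys.argv[1]; im,d=bot.grab_frame('scene'); save(n,im); W=cloud(cam('scene'),d)
a=np.radians(-8); X=np.array([np.cos(a),np.sin(a),0]);Y=np.array([-X[1],X[0],0])
H=np.array([0.460,0.300,.071])+0.225*X
P=W-H; u=-(P@X); v=P@Y; w=P[...,2]
m=(abs(v)<.1)&(u>.02)&(u<.2)&(w>.004)&(w<.25)
hsv=cv2.cvtColor(im,cv2.COLOR_RGB2HSV)
ang=np.degrees(np.arctan2(w-0.0,u)); h,e=np.histogram(ang[m],bins=np.arange(0,80,2)); i=np.argmax(h); print('mode',e[i],h[max(0,i-2):i+3])
for _ in range(3):
    mm=m&(abs(ang-(e[i]+1))<6)
    k=np.polyfit(u[mm],w[mm],1); print('slope deg',np.degrees(np.arctan(k[0])).round(2),'off',k[1].round(4),mm.sum()); break
E
python3 lid.py s1;  python3 go.py 0.460 0.300 0.052 -8
```

```text
mode 22 [  37 1714 3033 1531  810]
slope deg 20.01 off 0.006 7412
t 13.37 pos [0.476  0.3003 0.1352] rpy [-1.568 -0.003 -0.139] F [-5.65 -3.75  2.76] g 0.0103 q7 -0.62
x,y,z cm [-1.6   8.32 -0.27] rot [-0.003  0.     0.003] rows 2.0
```

View pics/s1.png

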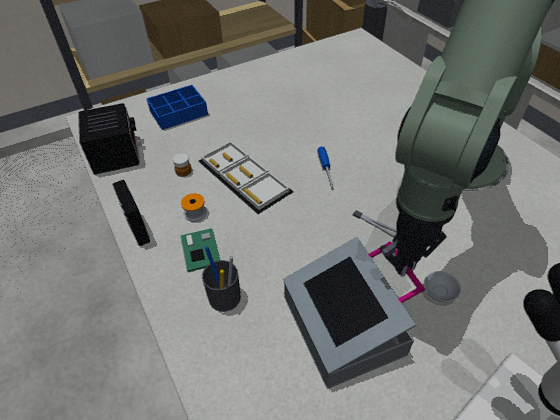

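>>> arm_command(
  moves=[
    {"rx": 0, "ry": 0, "rz": 0, "x": 0.75, "y": -1.81, "z": 0, "gripper": -1},
    {"rx": 0, "ry": 0, "rz": 0, "x": 1.65, "y": -3.55, "z": 0, "gripper": -1},
    {"rx": 0, "ry": 0, "rz": 0, "x": 2.71, "y": -5.21, "z": 0, "gripper": -1},
    {"rx": 0, "ry": 0, "rz": 0, "x": 3.9, "y": -6.76, "z": 0, "gripper": -1},
    {"rx": 0, "ry": 0, "rz": 0, "x": 4.7, "y": -7.65, "z": 0, "gripper": -1},
  ],
)

```text
clock: 13.78
position: [0.5232, 0.2935, 0.2099]
tool_rot: [-1.569, -0.004, -0.139]
force: [12.5, 2.3, -14.5]
grip_width: 0.0107
```

>>> arm_command(
  moves=[
    {"rx": 0, "ry": 0, "rz": 0, "x": 0.3, "y": -0.3, "z": 0, "gripper": -1},
    {"rx": 0, "ry": 0, "rz": 0, "x": 0.53, "y": -0.56, "z": 0, "gripper": -1},
    {"rx": 0, "ry": 0, "rz": 0, "x": 0.53, "y": -0.56, "z": 0, "gripper": -1},
    {"rx": 0, "ry": 0, "rz": 0, "x": 0.53, "y": -0.56, "z": 0, "gripper": -1},
    {"rx": 0, "ry": 0, "rz": 0, "x": 0.53, "y": -0.56, "z": 0, "gripper": -1},
  ],
)

```text
clock: 14.2
position: [0.5267, 0.2931, 0.2138]
tool_rot: [-1.57, -0.002, -0.139]
force: [6.1, 2.2, -7.2]
grip_width: 0.0103
```

```bash
python3 lid.py s2;  python3 go.py 0.460 0.300 0.052 -8
```

```text
mode 46 [  32  940 3401 1901  902]
slope deg 45.36 off 0.0066 7491
t 14.25 pos [0.5267 0.2931 0.2138] rpy [-1.57  -0.002 -0.139] F [ 7.07  1.85 -7.42] g 0.0102 q7 -0.59
x,y,z cm [-6.74 16.16 -0.25] rot [-0.001  0.001  0.002] rows 4.2
```

View pics/s2.png

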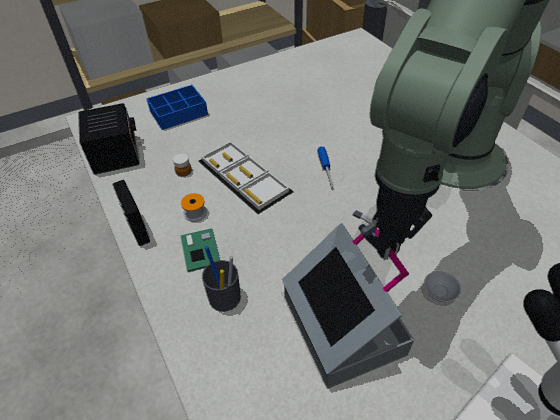

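>>> arm_command(
  moves=[
    {"rx": 0, "ry": 0, "rz": 0, "x": 0, "y": 0, "z": 0, "gripper": -1},
    {"rx": 0, "ry": 0, "rz": 0, "x": 0, "y": 0, "z": 0, "gripper": -1},
    {"rx": 0, "ry": 0, "rz": 0, "x": 0, "y": 0, "z": 0, "gripper": -1},
    {"rx": 0, "ry": 0, "rz": 0, "x": 0, "y": 0, "z": 0, "gripper": -1},
    {"rx": 0, "ry": 0, "rz": 0, "x": 0, "y": 0, "z": 0, "gripper": -1},
  ],
)

```text
clock: 14.67
position: [0.5267, 0.2931, 0.2137]
tool_rot: [-1.57, -0.002, -0.138]
force: [6.7, 2.3, -7.4]
grip_width: 0.0106
```

```bash
python3 lid.py s3;  python3 go.py 0.460 0.300 0.052 -8; python3 - <<'E'
from h import *
print(np.round(bot.observe()['qd'],4))
E
```

```text
mode 46 [  30  927 3393 1983  839]
slope deg 45.39 off 0.0065 7494
t 14.72 pos [0.5267 0.2931 0.2137] rpy [-1.57  -0.002 -0.138] F [ 6.96  1.87 -7.58] g 0.0105 q7 -0.59
x,y,z cm [-6.74 16.16 -0.25] rot [-0.001  0.001  0.002] rows 4.2
[-0.0015 -0.0001 -0.0005  0.0011 -0.0016 -0.0001 -0.0006]
```

```bash
python3 -c "
from workcell import bot
print(bot.job_done())"
```

```text
the job is handed in; nothing more can be done
None
```

Both standoffs lie flat and released in the rows of their own length, and the arm is holding the lid open at about 45 degrees. I handed the job in right after the last checks.

- **Standoffs:** after release the wrist camera showed each one parallel to its tray's fixed standoff and at the same height, with its top about 19 mm above the table. The 50 mm one is in the middle tray and the 35 mm one is in the outer tray farthest from the case.
- **Lid:** I gripped the magenta bar at 40 N and raised it along its arc. The scene camera measured the lid at 45.4 degrees, and a second look half a second later gave the same. The height the arm had lifted the bar worked out to 45.1 degrees.
- **Steadiness:** the arm was still, and the wrist force was a steady 10 N or so, so the fingers are carrying the lid.
- **Bystanders:** none moved visibly in the pictures, though I did not re-measure their positions at the end.

Nothing failed in my last checks. The detection networks mislabelled a few things in the side view, so I used the camera depth and size measurements instead. The clock read 14.7 s of the 62 s allowed just before I handed in.

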